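# Fit the drive knob on its D-shaft and hold it pressed in

### The job

Lift the yellow bar knob straight up off its storage peg, turn it so that its black index line points the same way as the flat of the bare D-shaft on the control box, and push it fully home onto the shaft. Then press the knob in against the shaft's spring as far as it goes and finish while still holding it there: do not let go or ease off at the end. Leave the other knobs and everything else on the bench where they are.

Things in the scene. Friction and masses are not known exactly. Their poses are not given: they have to be found in the camera images.
- knob: Yellow knob, 38 mm tall, about 60 g, hanging upright on one peg of the stand. Origin: centre of its underside, on its axis, z up. Skirt disc 56 mm across, 8 mm high; above it (z = 8 to 38 mm) a grip bar 56 mm long (along x), 26 mm wide (along y), to be pinched across its width. A black index line on top of the bar runs from the middle to its +x end. The bore below is described at knob_bore.
- knob_bore (a point): Closed end of the knob's blind bore, on the axis, 26 mm above the underside; axes as the knob's. The bore is 16 mm across: its lower 12 mm round, its upper 14 mm D-shaped, with a flat 3 mm from the axis on the index line's (+x) side. It goes over the shaft only with the index line pointing the way the shaft's flat faces, within about 7 degrees; play 1 mm all round.
- knob_index (a point): Point of the knob at the outer end of the index line, on top of the bar: 28 mm from the axis along +x, 38 mm above the underside.
- stand: Fixed storage stand: aluminium base 80 x 300 x 15 mm, three blue upright pegs in a row along its y, at -100, 0 and +100 mm. Each peg is 24 mm thick up to a shoulder 55 mm above the bench, on which a knob's underside rests; an 8 mm pin rises 11 mm further, loosely into the knob's bore. Origin: centre of the underside.
- shaft_tip (a point): Centre of the top of the bare upright steel D-shaft on the control box. It is 14 mm thick, stands 36 mm above the panel and has a flat along its length, 2 mm from the axis, facing this point's +x. The top 2.5 mm taper to a 9 mm end. The shaft cannot turn. With the knob fully home its closed bore end rests on this point (knob's underside 26 mm below it).
- shaft (a joint): How far the shaft is pushed in, m: 0 = out, 0.008 = fully in, at its stop. A spring pushes it back out: it starts to move at about 4 N and takes about 10 N at the stop. With the knob home and the shaft fully in, the knob's underside is 2 mm above the panel.
- console: Fixed blue control box 200 x 260 x 70 mm with a black top panel 70 mm above the bench. Buttons, fuse caps and toggles stand up to 18 mm above the panel, all over 60 mm from the shaft. Origin: centre of the underside; the shaft stands at x = -20, y = -45 mm, its flat facing up to 0.6 rad either way from the box's x.
- red_knob: Red round knob, 45 mm across, 30 mm tall, hanging on another peg of the stand; leave alone. Origin: centre of the underside.
- black_knob: Black round knob, 45 mm across, 30 mm tall, hanging on another peg of the stand; leave alone. Origin: centre of the underside.
- mug: Blue mug, 80 mm across, 90 mm tall, beyond the task's things; leave alone. Origin: centre of the underside.
- screwdriver: Screwdriver 200 mm long lying on the bench; leave alone. Origin: its middle, at bench height.
- meter: Yellow and black multimeter 150 x 80 x 40 mm lying on the bench beyond the control box; leave alone. Origin: centre of the underside.
- tape: Roll of blue tape, 90 mm across, 19 mm high, on the robot's side; leave alone. Origin: centre of the underside.
- capacitor: Blue capacitor can, 40 mm across, 75 mm tall, standing between the robot and the task's things; leave alone. Origin: centre of the underside.
Things that resemble listed ones, but are neither listed nor needed, are in the scene too. There is more than one size of the knob; the one meant has the size given above.

How it is judged:
On the way, in this order (a step that is already met when the one before it is completed fails the run):
1. the yellow knob is lifted clear of its peg by the fingers (z of knob in the frame of stand above 0.07 m and contact force between the fingers and knob above 1 N), for 0.2 s.
2. the knob is fully home on the shaft, index line on the flat's side (horizontal distance between knob_bore and shaft_tip below 0.0035 m and z of knob_bore in the frame of shaft_tip between -0.003 and 0.003 m and x of knob_index in the frame of shaft_tip above 0.024 m and angle between knob's own z axis and vertical below 0.12 rad), for 0.2 s.
At the end, for the whole second after the job is handed in: Knob home on the shaft (bore end within 3 mm of its top, axes within 3.5 mm, upright within 0.12 rad, index line on the flat's side), fingers still on it (over 2 N) and holding the shaft in by more than 6 of its 8 mm, pushing over 4 N; knob not resting on the box (all of step 2 and value of joint shaft above 0.006 m and contact force between the fingers and knob above 2 N and contact force between knob and shaft above 4 N and contact force between knob and console below 0.5 N); the arm keeps its last pose, push and grip.
It fails at once if the red or black round knob is moved by more than 30 mm (distance of any of red_knob, black_knob from where it was at the start of the episode above 0.03 m).
It fails at once if the mug, screwdriver, multimeter, tape or capacitor is moved by more than 30 mm (distance of any of mug, screwdriver, meter, tape, capacitor from where it was at the start of the episode above 0.03 m).
It also fails if it takes over 35 s, if anything falls off the work surface, if the arm or the gripper's body presses on something with over 40 N, if the wrist force passes 120 N, or if a joint passes its speed limit or range.

### The arm

A 6-joint arm with a two-finger parallel gripper is mounted at the origin on the work surface. World frame = base frame: x ahead of the robot, y to its left, z up, the work surface at z = 0. Lengths are in m, angles in rad, forces in N, time in s.
With the tool pointing down it reaches from about 0.275 to 0.875 m from the base axis. Payload 12.5 kg.
Tool frame: the origin (TCP) lies midway between the tips of the shut fingers; the grasp point (between the pads) lies 19 mm behind it; z points along the fingers, y is the line along which they close (so a half turn about z gives the same grasp; the last joint's range is limited). The gripper opens to 85 mm and grips with 20 to 120 N. Pads are 22 mm wide; open, the fingers measure 114 mm over their backs; the gripper's body (76 mm by 85 mm) begins 54 mm behind the grasp point. The pads swing forward as they close: fully open they stand 13 mm farther back than shut.
Start: joints at [1.191, 0.351, 1.652, -0, 1.139, -0.085], TCP at [0.16, 0.526, 0.231] pointing down, gripper open.
Joint ranges: [-2.75, 2.75], [-0.79, 2.1], [0.01, 2.65], [-1.57, 4.71], [0.07, 3.14], [-2.87, 2.87]. Speed limits (rad/s): [2.22, 2.22, 2.79, 3.14, 3.14, 3.14].

### API

Orientations are given as a 3x3 rotation matrix whose columns are the frame's x, y, z axes.
In Python, from station import get_state, snapshot, get_calibration, hand_in gives the robot as it stands.
- The arm moves only by the shell command python3 -m pendant 'ROWS' [OPENING]. ROWS is JSON, a list that holds one entry, the list of rows, each a list of 6 numbers: the shift along the tool's x, y, z in m, then the turn, a rotation vector about the tool's x, y, z in degrees. A call has 1 to 20 rows; each row is the pose to reach, as a shift and turn from the pose commanded when the call began, along the tool's axes at that moment; what a row does not reach only later rows make up. A row lasts 1/8 s, in which the tool goes at most 62.5 mm and 10.7 degrees, less where a joint would pass 70% of its speed; a pose out of reach is approached as far as the arm can. A call with a gripper value outside its range is refused whole. OPENING is the closure, from 0 (fully open) to 1 (shut), set as the call begins (- or left out, the last holds). The fingers move at their own pace and stop on an object; the grip force is fixed at half the most. Time passes only in rows, so rows that repeat a pose let the fingers close. It gives the time, the measured TCP pose, the force, the opening and the grip force at its end, in the units of the state.
- get_state(): the state, without advancing time (a new reading comes with each control period).
- snapshot(name): name is "scene" or "top" or "wrist"; returns the picture (420x560x3 uint8, red, green, blue); there is no depth.
- get_calibration(name): a dict with "fx", "fy", "cx", "cy" (pixels), "k1" (the pictures are not rectified: a ray, as slopes to the right and down, at radius r is drawn at 1 + k1 r^2 times it, then the intrinsics apply), "R" (3x3) and "t" (3): a world point X has camera coordinates R X + t. Camera axes: x right, y down, z forward; pixel columns grow to the right and rows downward; lengths in m; the calibration is good to about 2 mm. A picture is of the moment at which its call begins: read the wrist's pose just before it. get_calibration takes no time and is no camera call; for the wrist camera it gives the pose at the moment of the call.
- hand_in(): hands the job in; it is judged then, once.
The state is a dict: "time_s": time; "joint_pos": joint angles; "qvel": joint speeds; "tau": joint torques, N m; "ee_pos": TCP position; "eef_rot": TCP orientation; "ft_force": force on the tool from outside, world axes, zero at the start; "ft_torque": the same for the moment, N m; "opening": opening from 0.0 (shut) to 1.0 (fully open); "grasp_force": force on a finger pad.
Only numpy, scipy, OpenCV 4.12 (cv2) and the standard library are available. Lean on these libraries where they do the work, as an engineer would, in place of code of your own. Each camera call takes 0.05 s, during which the arm holds its last target. There are 200 camera calls.

## Working session

There is one attempt and no reset: what is moved stays moved. The work goes in short steps, Python scripts to look and compute and a shell command to move; the robot and the scene stay as the last step left them, time stands still between calls to the robot, and variables do not carry over. Pictures are saved under pics/ and viewed, at most 10 in all, crops included, and the job is handed in when it is done.

```bash
mkdir -p pics
cat > h.py <<'E'
import numpy as np, cv2
from station import *
def K(c): return np.array([[c['fx'],0,c['cx']],[0,c['fy'],c['cy']],[0,0,1.]])
def ray(c,uv,z):
    # pixel -> world point at height z
    d=np.array([c['k1'],0,0,0.])
    p=cv2.undistortPoints(np.array([[uv]],float),K(c),d)[0,0]
    R=np.array(c['R']);t=np.array(c['t']);o=-R.T@t;v=R.T@np.array([p[0],p[1],1])
    return o+v*(z-o[2])/v[2]
def proj(c,X):
    R=np.array(c['R']);t=np.array(c['t'])
    return cv2.projectPoints(np.atleast_2d(X).astype(float),cv2.Rodrigues(R)[0],t,K(c),np.array([c['k1'],0,0,0.]))[0][:,0]
E
python3 - <<'E'
from h import *
for n in("scene","top"):
    cv2.imwrite(f"pics/{n}0.png",cv2.resize(snapshot(n)[:,:,::-1],(800,600)))
    c=get_calibration(n);print(n,c['fx'],c['k1'],-np.array(c['R']).T@c['t'])
E
```

```text
scene 435.9998064252693 -0.020988589525563196 [1.05966101 0.36209403 0.73151825]
top 544.539859697803 -0.19601334503705106 [ 0.37075183 -0.03367701  1.57166427]
```

View pics/top0.png

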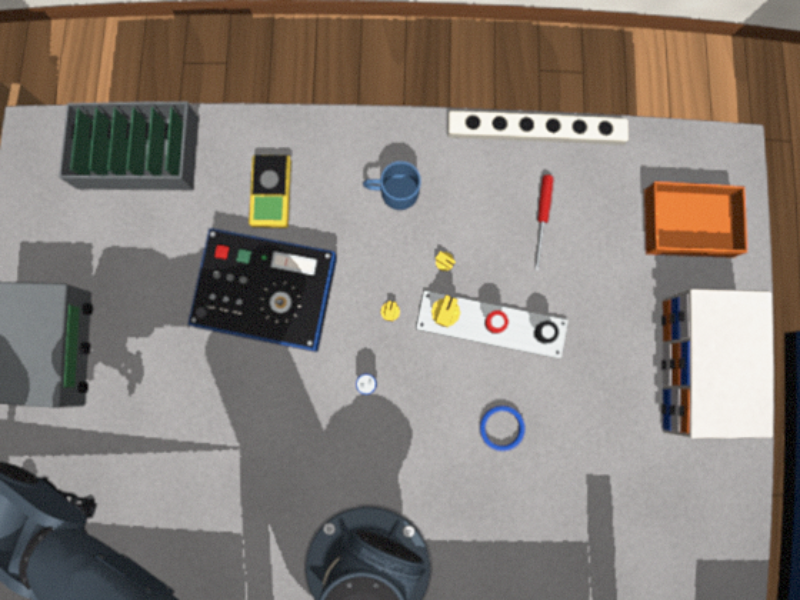

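View pics/scene0.png

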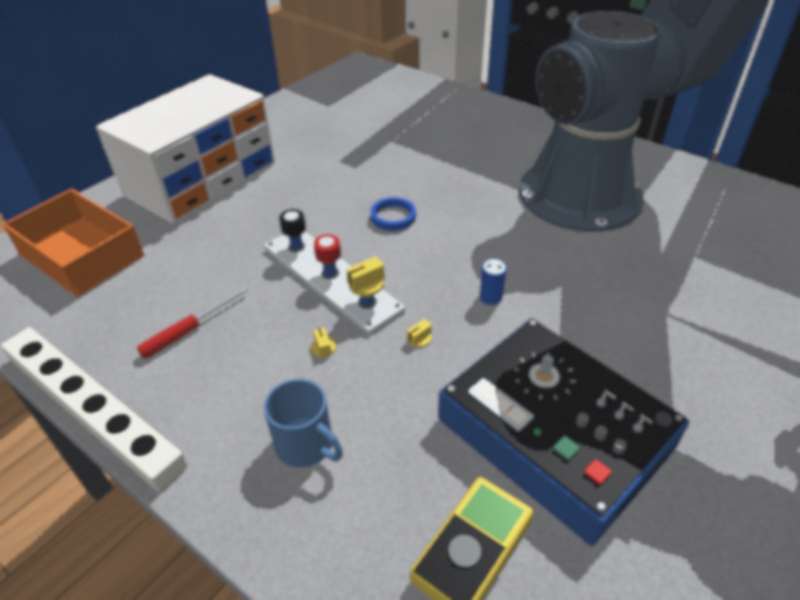

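The top view shows the yellow knob on its peg at (446,311), the shaft at (280,301) and the capacitor at (366,383), in 800x600 pixels. Two small yellow decoy knobs lie on the bench.

Run:
```python
from h import *
np.set_printoptions(precision=4,suppress=True)
c=get_calibration("top")
for n,uv,z in[("knob",(446,311),.085),("shaft",(280,301),.106),("blk",(546,331),.085),("red",(497,322),.085),
  ("b1",(210,230),.07),("b2",(335,252),.07),("b3",(318,350),.07),("b4",(190,325),.07)]:
    print(n,ray(c,np.array(uv)*.7,z))
s=get_state();print(s['ee_pos'],s['eef_rot'])
w=get_calibration("wrist");R=s['eef_rot'];print("cam in tool",np.array(R).T@(-np.array(w['R']).T@w['t']-s['ee_pos']));print(np.array(R).T@np.array(w['R']).T, w['fx'])
```

```text
knob [ 0.511  -0.1388  0.085 ]
shaft [0.5193 0.1784 0.106 ]
blk [ 0.4774 -0.3331  0.085 ]
red [ 0.4924 -0.2375  0.085 ]
b1 [0.6606 0.3307 0.07  ]
b2 [0.6224 0.0796 0.07  ]
b3 [0.4299 0.1057 0.07  ]
b4 [0.4705 0.3601 0.07  ]
[0.1596 0.526  0.2308] [[-0.9569  0.2906 -0.0004]
 [ 0.2906  0.9569 -0.001 ]
 [ 0.0001 -0.0011 -1.    ]]
cam in tool [ 0.0699 -0.0004 -0.1431]
[[ 0.0004 -0.961  -0.2766]
 [ 1.      0.0002  0.0008]
 [-0.0007 -0.2766  0.961 ]] 289.6172510479299
```

```bash
python3 -m pendant '[[[-0.05,-0.025,-0.01,0,0,0],[-0.10,-0.05,-0.02,0,0,0],[-0.15,-0.077,-0.02,0,0,0],[-0.20,-0.103,-0.02,0,0,0],[-0.25,-0.128,-0.02,0,0,0],[-0.30,-0.154,-0.02,0,0,0],[-0.35,-0.18,-0.02,0,0,0],[-0.40,-0.205,-0.02,0,0,0],[-0.43,-0.22,-0.02,0,0,0],[-0.445,-0.228,-0.02,0,0,0],[-0.445,-0.228,-0.02,0,0,0],[-0.445,-0.228,-0.02,0,0,0],[-0.445,-0.228,-0.02,0,0,0]]]' 0
python3 - <<'E'
from h import *
c=get_calibration("wrist");im=snapshot("wrist")[:,:,::-1]
cv2.imwrite("pics/w1raw.png",im)
u,v=proj(c,[.519,.178,.106])[0];print(u,v)
x0,y0=int(max(0,u-75)),int(max(0,v-65))
cr=im[y0:y0+130,x0:x0+150];print(x0,y0,cr.shape)
cv2.imwrite("pics/w1.png",cv2.resize(cr,None,fx=4,fy=4,interpolation=cv2.INTER_CUBIC))
import pickle;pickle.dump(c,open("w1.pkl","wb"))
E
```

```text
time_s: 1.72
ee_pos: [0.5187, 0.1797, 0.2514]
eef_rot: [[-0.957, 0.289, -0.0], [0.289, 0.957, 0.0], [0.0, 0.0, -1.0]]
ft_force: [0.2, -0.3, -1.6]
opening: 0.999
grasp_force: 0.0
277.02685891498516 197.35398474107518
202 132 (130, 150, 3)
```

View pics/w1.png

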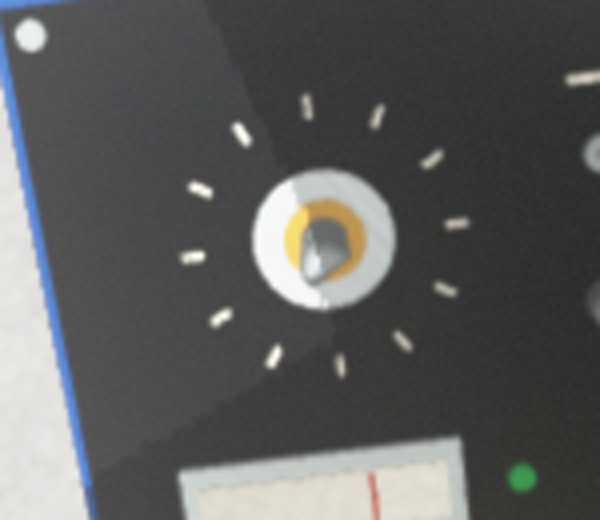

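The crop shows the shaft at (325,250), with its flat facing down and to the right in the image, roughly +0.3 rad in world. I'll look closer from straight above to measure it.

```bash
python3 -m pendant '[[[-0.02,0,0.04,0,0,0],[-0.045,0,0.08,0,0,0],[-0.065,0,0.12,0,0,0],[-0.07,0,0.131,0,0,0],[-0.07,0,0.131,0,0,0],[-0.07,0,0.131,0,0,0],[-0.07,0,0.131,0,0,0]]]' 0
python3 - <<'E'
from h import *
c=get_calibration("wrist");im=snapshot("wrist")[:,:,::-1]
cv2.imwrite("pics/w2raw.png",im)
u,v=proj(c,[.519,.178,.106])[0];print(u,v)
x0,y0=int(max(0,u-40)),int(max(0,v-35))
cr=im[y0:y0+70,x0:x0+80];print(x0,y0,cr.shape)
cv2.imwrite("pics/w2.png",cv2.resize(cr,None,fx=8,fy=8,interpolation=cv2.INTER_CUBIC))
import pickle;pickle.dump(c,open("w2.pkl","wb"))
E
```

```text
time_s: 2.65
ee_pos: [0.5865, 0.1589, 0.1218]
eef_rot: [[-0.957, 0.29, 0.002], [0.29, 0.957, 0.0], [-0.002, 0.001, -1.0]]
ft_force: [-0.7, 0.1, -0.4]
opening: 0.999
grasp_force: 0.0
276.47150285780265 125.06954239180776
236 90 (70, 80, 3)
```

View pics/w2.png

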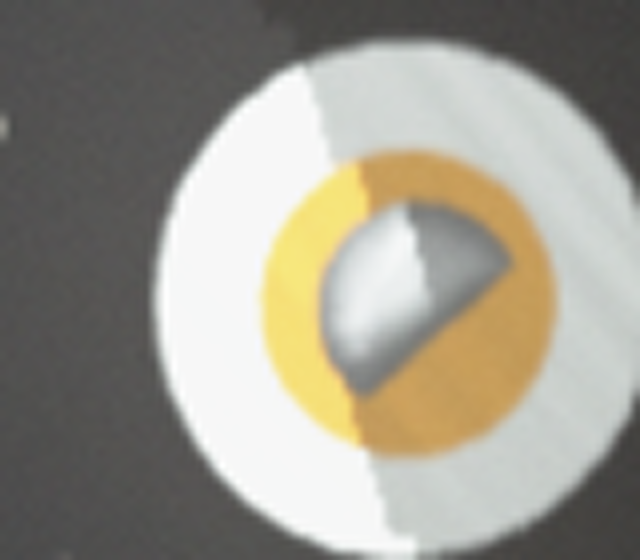

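The close view shows the D-shaft clearly. The flat's edge runs from (367,397) to (513,263) in the 8x crop (offset 236,90), facing lower right.

Run:
```python
from h import *
import pickle
c=pickle.load(open("w2.pkl","rb"))
f=lambda p,z:ray(c,(np.array(p)+.5)/8-.5+[236,90],z)
for z in(.1035,.095):
    a,b=f((367,397),z),f((513,263),z)
    d=(b-a)[:2];n=np.array([-d[1],d[0]]);n/=np.linalg.norm(n)
    if n[0]<0:n=-n
    print(z,np.linalg.norm(d),"yaw",np.arctan2(n[1],n[0]),"axis",((a+b)/2)[:2]-n*.002)
print("washer centre @.072",f((408,305),.0715))
s=get_state();print(s['ee_pos'],-np.array(c['R']).T@c['t'])
```

```text
0.1035 0.013064986350363628 yaw 0.437262905340748 axis [0.52224735 0.18349052]
0.095 0.013753576168662903 yaw 0.43726290534074086 axis [0.52250223 0.18378869]
washer centre @.072 [0.5223822  0.18359204 0.0715    ]
[0.58646809 0.15879121 0.12151786] [0.5192231  0.17868018 0.26477509]
```

```bash
python3 -m pendant '[[[0,0,-0.05,0,0,0],[-0.014,-0.05,-0.05,0,0,0],[-0.028,-0.10,-0.05,0,0,0],[-0.042,-0.155,-0.05,0,0,0],[-0.056,-0.21,-0.05,0,0,0],[-0.07,-0.26,-0.04,0,0,0],[-0.08,-0.295,-0.03,0,0,0],[-0.084,-0.307,-0.03,0,0,0],[-0.084,-0.307,-0.03,0,0,0],[-0.084,-0.307,-0.03,0,0,0],[-0.084,-0.307,-0.03,0,0,0]]]' 0
python3 - <<'E'
from h import *
c=get_calibration("wrist");im=snapshot("wrist")[:,:,::-1]
cv2.imwrite("pics/w3raw.png",im)
u,v=proj(c,[.511,-.139,.093])[0];print(u,v)
x0,y0=int(max(0,u-75)),int(max(0,v-60))
cr=im[y0:y0+120,x0:x0+150];print(x0,y0,cr.shape)
cv2.imwrite("pics/w3.png",cv2.resize(cr,None,fx=5,fy=5,interpolation=cv2.INTER_CUBIC))
import pickle;pickle.dump(c,open("w3.pkl","wb"))
E
```

```text
time_s: 4.08
ee_pos: [0.5777, -0.1586, 0.1507]
eef_rot: [[-0.957, 0.289, 0.0], [0.289, 0.957, -0.0], [-0.0, 0.0, -1.0]]
ft_force: [0.9, 0.2, -0.4]
opening: 0.998
grasp_force: 0.0
277.9259661322957 126.18768803089412
202 66 (120, 150, 3)
```

View pics/w3.png

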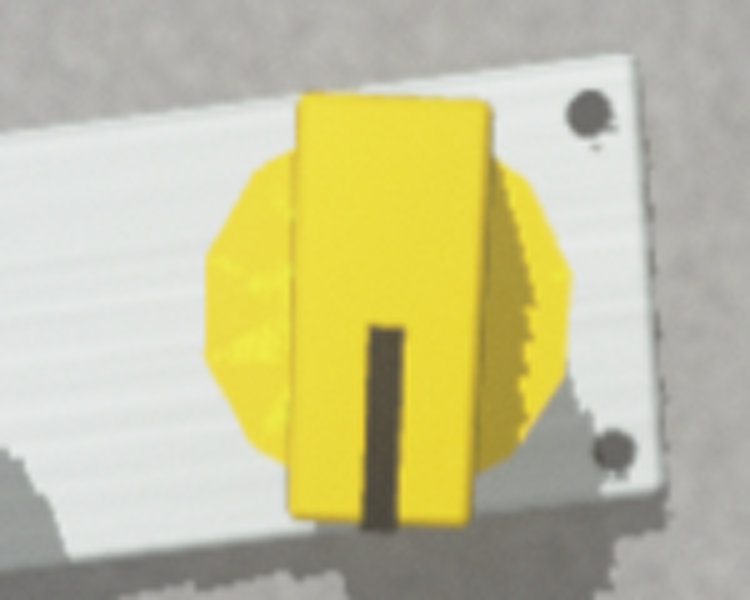

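The knob's bar is seen from above, its top corners at (302,95), (490,102), (470,523) and (290,515) in the 5x crop. The index line points down the image, roughly world +x.

Run:
```python
from h import *
import pickle
np.set_printoptions(precision=4,suppress=True)
c=pickle.load(open("w3.pkl","rb"))
f=lambda p,z:ray(c,(np.array(p)+.5)/5-.5+[202,66],z)[:2]
P=[f(p,.093) for p in[(302,95),(490,102),(470,523),(290,515)]]
P=np.array(P);print("sizes",[np.linalg.norm(P[i]-P[i-1]) for i in range(4)])
ctr=P.mean(0);d=(P[2]+P[3]-P[0]-P[1]);yaw=np.arctan2(d[1],d[0])
print("ctr",ctr,"yaw",yaw,"line",f((387,327),.093),f((380,523),.093))
s=get_state();R=np.array(s['eef_rot']);p=np.array(s['ee_pos'])
print(s['joint_pos'])
# tool x -> -index dir ; turn about tool z (down): world yaw change = -turn
ty=np.arctan2(-R[1,0],-R[0,0]);print("tool -x yaw",ty,"turn deg about tool z",-np.degrees(yaw-ty))
print("shift tool xy",R.T@np.r_[ctr-p[:2],0])
print("place: turn deg further",-np.degrees(.437-yaw))
```

```text
sizes [np.float64(0.05417078687533762), np.float64(0.02421735439894711), np.float64(0.05442117167919068), np.float64(0.02501426403481952)]
ctr [ 0.5129 -0.1387] yaw -0.3316061691673974 line [ 0.5142 -0.1392] [ 0.5391 -0.1477]
[-0.3459  0.5284  1.594   0.0001  1.0189 -1.6232]
tool -x yaw -0.29356969030503643 turn deg about tool z 2.179329706351849
shift tool xy [ 0.0678  0.0004 -0.    ]
place: turn deg further -44.03788960101005
```

```bash
python3 -m pendant '[[[0.04,0,0.01,0,0,2.2],[0.067,0,0.02,0,0,2.2],[0.068,0.0005,0.03,0,0,2.2],[0.068,0.0005,0.06,0,0,2.2],[0.068,0.0005,0.08,0,0,2.2],[0.068,0.0005,0.085,0,0,2.2],[0.068,0.0005,0.085,0,0,2.2],[0.068,0.0005,0.085,0,0,2.2]]]' 0
python3 -m pendant '[[[0,0,0,0,0,0],[0,0,0,0,0,0],[0,0,0,0,0,0],[0,0,0,0,0,0],[0,0,0,0,0,0],[0,0,0,0,0,0],[0,0,0,0,0,0],[0,0,0,0,0,0]]]' 1
```

```text
time_s: 5.12
ee_pos: [0.5132, -0.1396, 0.0661]
eef_rot: [[-0.945, 0.327, 0.001], [0.327, 0.945, -0.001], [-0.001, -0.0, -1.0]]
ft_force: [0.1, 0.2, -0.9]
opening: 1.002
grasp_force: 0.0
time_s: 6.12
ee_pos: [0.5127, -0.1395, 0.0656]
eef_rot: [[-0.945, 0.327, 0.0], [0.327, 0.945, -0.0], [-0.0, -0.0, -1.0]]
ft_force: [-1.4, -0.7, 4.9]
opening: 0.295
grasp_force: 59.2
```

Gripped at 25 mm. Now lift straight up, then carry and turn.

```bash
python3 -m pendant '[[[0,0,-0.02,0,0,0],[0,0,-0.05,0,0,0],[0,0,-0.08,0,0,0],[0,0,-0.10,0,0,0],[0,0,-0.10,0,0,0],[0,0,-0.10,0,0,0]]]'
python3 -m pendant '[[[0.012,0.04,-0.10,0,0,-5],[0.028,0.09,-0.10,0,0,-12],[0.044,0.14,-0.10,0,0,-20],[0.06,0.19,-0.10,0,0,-28],[0.075,0.24,-0.10,0,0,-36],[0.088,0.28,-0.10,0,0,-41],[0.095,0.303,-0.10,0,0,-43.5],[0.0966,0.308,-0.10,0,0,-44],[0.0966,0.308,-0.10,0,0,-44],[0.0966,0.308,-0.10,0,0,-44],[0.0966,0.308,-0.10,0,0,-44]]]'
python3 - <<'E'
from h import *
c=get_calibration("wrist");im=snapshot("wrist")[:,:,::-1]
cv2.imwrite("pics/w4raw.png",im)
s=get_state();print(s['ee_pos'],s['eef_rot'],s['joint_pos'],s['ft_force'])
a=cv2.resize(im,(800,600))
cv2.imwrite("pics/w4.png",a)
import pickle;pickle.dump(c,open("w4.pkl","wb"))
print(proj(c,[[.5223,.1836,.106],[.5223,.1836,.07]])/.7)
E
```

```text
time_s: 6.88
ee_pos: [0.5121, -0.1393, 0.1642]
eef_rot: [[-0.945, 0.327, -0.001], [0.327, 0.945, 0.001], [0.001, 0.0, -1.0]]
ft_force: [0.5, 0.3, -0.5]
opening: 0.296
grasp_force: 59.0
time_s: 8.25
ee_pos: [0.5221, 0.1825, 0.2653]
eef_rot: [[-0.908, -0.42, -0.0], [-0.42, 0.908, -0.0], [0.0, -0.0, -1.0]]
ft_force: [-0.8, -0.2, 0.0]
opening: 0.295
grasp_force: 59.2
[0.52210698 0.1825865  0.26533487] [[-9.07440016e-01 -4.20181637e-01  9.41935456e-05]
 [-4.20181639e-01  9.07440020e-01 -2.61879051e-06]
 [-8.43746252e-05 -4.19547937e-05 -9.99999996e-01]] [ 2.52260736e-01  3.23392989e-01  1.60282599e+00 -2.77833816e-05
  1.21528311e+00 -1.75217140e+00] [0.0736908  0.51936769 0.08985989]
[[399.36089815 277.63701229]
 [399.17927881 267.77064318]]
```

View pics/w4.png

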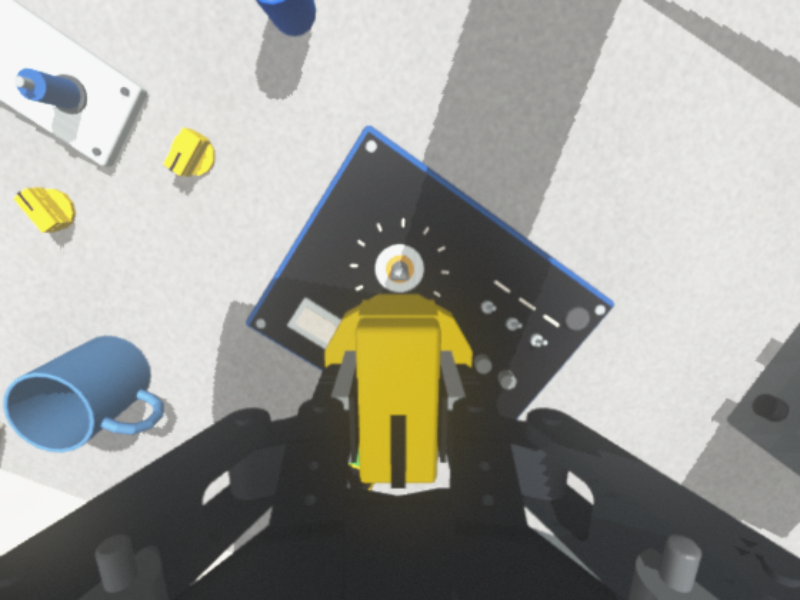

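The view shows the knob held square with its index line down the image. The shaft is at (399,272) with its flat facing down too, so the angle is right. I'll check the axis offset of the held knob against the shaft.

Run:
```python
from h import *
import pickle
np.set_printoptions(precision=4,suppress=True)
c=pickle.load(open("w4.pkl","rb"));p=np.array([.5221,.1826,.2653]);R=np.array([[-.9074,-.4202,0],[-.4202,.9074,0],[0,0,-1]])
f=lambda q,z:R.T@(ray(c,(np.array(q)+.5)*.7-.5,z)-p)
for q in[(357,322),(440,322),(438,487),(359,483)]:print(f(q,.2653+.0273))
print("line",f((398,415),.2926),f((398,487),.2926))
print("washer",f((399.5,268),.0715), "expect", R.T@(np.array([.5223,.1836,.0715])-p))
im=cv2.imread("pics/w4raw.png")[165:215,250:310]
cv2.imwrite("pics/w4c.png",cv2.resize(im,None,fx=10,fy=10,interpolation=cv2.INTER_CUBIC))
```

```text
[ 0.0297 -0.0126 -0.0273]
[ 0.0297  0.012  -0.0273]
[-0.029   0.013  -0.0273]
[-0.0274 -0.0135 -0.0273]
line [-0.0015 -0.0005 -0.0273] [-0.029  -0.0005 -0.0273]
washer [-0.0003  0.0009  0.1938] expect [-0.0006  0.0008  0.1938]
```

View pics/w4c.png

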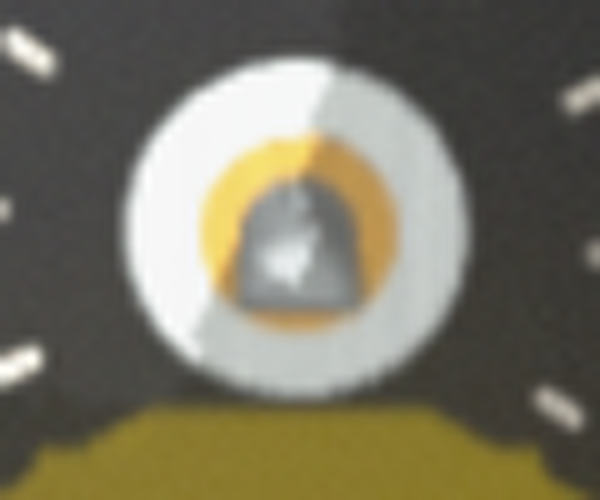

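Aligned in angle, about 1 mm off in tool y. Descend, watching the force.

```bash
python3 -m pendant '[[[0,0.001,0.04,0,0,0],[0,0.001,0.08,0,0,0],[0,0.001,0.12,0,0,0],[0,0.001,0.14,0,0,0],[0,0.001,0.147,0,0,0],[0,0.001,0.152,0,0,0],[0,0.001,0.157,0,0,0],[0,0.001,0.157,0,0,0],[0,0.001,0.157,0,0,0]]]'
```

```text
time_s: 9.43
ee_pos: [0.5218, 0.1842, 0.1087]
eef_rot: [[-0.907, -0.421, 0.001], [-0.421, 0.907, 0.0], [-0.001, -0.0, -1.0]]
ft_force: [-0.6, -0.4, -0.5]
opening: 0.292
grasp_force: 59.2
```

```bash
python3 -m pendant '[[[0,0,0.003,0,0,0],[0,0,0.006,0,0,0],[0,0,0.009,0,0,0],[0,0,0.012,0,0,0],[0,0,0.015,0,0,0],[0,0,0.015,0,0,0]]]'
```

```text
time_s: 10.18
ee_pos: [0.5215, 0.1841, 0.093]
eef_rot: [[-0.907, -0.421, -0.0], [-0.421, 0.907, -0.0], [0.0, 0.0, -1.0]]
ft_force: [-0.7, 0.2, -0.8]
opening: 0.293
grasp_force: 59.2
```

```bash
python3 -m pendant '[[[0,0,0.002,0,0,0],[0,0,0.004,0,0,0],[0,0,0.004,0,0,0],[0,0,0.004,0,0,0]]]'; python3 -m pendant '[[[0,0,0.002,0,0,0],[0,0,0.004,0,0,0],[0,0,0.004,0,0,0],[0,0,0.004,0,0,0]]]'
```

```text
time_s: 10.68
ee_pos: [0.5217, 0.1841, 0.0895]
eef_rot: [[-0.907, -0.421, 0.0], [-0.421, 0.907, 0.0], [-0.0, -0.0, -1.0]]
ft_force: [-0.5, -0.6, 3.1]
opening: 0.294
grasp_force: 59.7
time_s: 11.18
ee_pos: [0.5218, 0.1841, 0.0855]
eef_rot: [[-0.907, -0.421, 0.0], [-0.421, 0.907, 0.0], [-0.0, -0.0, -1.0]]
ft_force: [-1.2, -0.5, 7.3]
opening: 0.291
grasp_force: 60.1
```

```bash
python3 -m pendant '[[[0,0,0.0015,0,0,0],[0,0,0.003,0,0,0],[0,0,0.003,0,0,0],[0,0,0.003,0,0,0]]]'; python3 -m pendant '[[[0,0,0.001,0,0,0],[0,0,0.0015,0,0,0],[0,0,0.0015,0,0,0],[0,0,0.0015,0,0,0]]]'
```

```text
time_s: 11.68
ee_pos: [0.5218, 0.1842, 0.0827]
eef_rot: [[-0.907, -0.421, 0.001], [-0.421, 0.907, 0.0], [-0.001, -0.0, -1.0]]
ft_force: [-3.1, -0.2, 9.2]
opening: 0.298
grasp_force: 60.3
time_s: 12.18
ee_pos: [0.522, 0.1842, 0.0822]
eef_rot: [[-0.907, -0.421, 0.001], [-0.421, 0.907, 0.0], [-0.001, -0.0, -1.0]]
ft_force: [-4.6, -1.2, 20.9]
opening: 0.292
grasp_force: 62.2
```

Force jumped from 9 to 21 N after about 8 mm of travel, so the shaft is at its stop. Let it settle briefly, then hand in if steady.

```bash
python3 -m pendant '[[[0,0,0,0,0,0],[0,0,0,0,0,0],[0,0,0,0,0,0],[0,0,0,0,0,0]]]'
python3 - <<'E'
from h import *
s=get_state();print(s['ft_force'],s['ee_pos'],s['grasp_force'])
if 9<s['ft_force'][2]<45: print(hand_in())
E
```

```text
time_s: 12.68
ee_pos: [0.522, 0.1842, 0.0822]
eef_rot: [[-0.907, -0.421, 0.001], [-0.421, 0.907, 0.0], [-0.001, -0.0, -1.0]]
ft_force: [-6.6, -1.4, 20.3]
opening: 0.297
grasp_force: 62.2
[-6.60132988 -1.36022698 20.28919314] [0.52201968 0.18421328 0.08217114] 62.18857336090878
the job is handed in; nothing more can be done
None
```

I lifted the yellow knob off its peg, lined its index line up with the flat and pushed it home, then handed the job in at about 12.7 s with the gripper still holding it down at the shaft's stop (about 20 N); the verdict was not reported back.

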